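# Lock the height stop with its jam nut

### The job

On one of the two height stops a U-shaped spacer is still parked under the big hex nut. Draw the spacer out and lay it gently, flat, in the grey parts tray, then run the nut all the way down until it stops tight against the body to lock the setting. Do not turn the setting screw with its little bar on top, and do not knock or shift the beaker and bottles.

Things in the scene. Friction and masses are not known exactly. Their poses are not given: they have to be found in the camera images.
- stand: Height stop to be locked, fixed to the bench. Foot plate 180 x 90 x 10 mm (local x -82 to 98); on it a grey oblong threaded body (x -40 to 95, y -33 to 33), flat top 40 mm above the bench. Origin: on the bench on the vertical axis of screw and nut, z up. The spacer is drawn out along local +x. A 12 mm steel post, 90 mm high, stands at local x = -70. It may be the left or the right stop.
- locked_stand: The other stop, the same in shape and size, origin alike: its nut is already fully down and it has no spacer. It needs nothing; nothing on it moves. It stands on the opposite side of the tray.
- nut (a joint): Turn of the hex nut, rad: grows clockwise seen from above, running it down 20 mm per turn (3.18 mm per rad). At 0 its underside is 12 mm above the body; at 3.77 it stops, tight on the body. Starts between 0 and 0.75. It only turns, cannot be lifted or pushed down, rubs with about 0.1 N m and stays where it is left. Parked, the spacer lies clear below it by 1.6 mm or more.
- nut_center (a point): Centre of the steel hex nut, on the screw axis, half-way up: 54 mm across flats, 62 across corners, 30 high. Turns with the nut: flats face its local +x and -x and every 60 degrees from there; z up. The screw, 22 mm thick, passes through it; screw and bar end 96 mm above the bench.
- bar_end (a point): End of the small setting bar (36 x 10 x 8 mm) across the top of the setting screw: 18 mm out from the axis, 92 mm above the bench. Screw and bar turn if knocked; leave the setting as it is.
- spacer: Loose aluminium U-shaped spacer, about 0.16 kg, lying flat on the body round the screw, under the nut. Plate 8 mm thick, 60 wide, local x -25 to 90; slot 28 wide, open at the -x end, closed at x = 16. Grip rib standing on it: x 52 to 88, 12 thick in y, top 43 above the underside. Origin: on its underside, at the screw axis as parked; z up. Free of the nut once drawn over 60 mm along its +x.
- spacer_mid (a point): Middle of the spacer's length, local x = 32.5 mm, y = 0, on its underside.
- tray: Shallow grey parts tray fixed to the bench, 180 (local x) x 115 (local y) x 18 mm, walls 4 mm, floor 4 mm thick, open on top. Origin: centre of its underside. The spacer fits flat lengthways, either way round.
- steel_beaker: Bystander: open steel beaker, 68 mm wide, 75 mm high, behind the post of the stop to be locked. Origin: centre of its underside.
- solvent_bottle: Bystander: amber bottle, 47 mm wide, 115 mm high, behind the other stop. Origin: centre of its underside.
- dispersant_bottle: Bystander: white plastic bottle with a red cap, 58 mm wide, 130 mm high, behind the tray. Origin: centre of its underside.
There are look-alikes about, which are no part of the job. Leave any purple look-alike of the stand alone.

How it is judged (in metres and radians):
On the way, in this order (a step that is already met when the one before it is completed fails the run):
1. the spacer lies flat in the tray, let go (height (world z) of spacer below 0.009 m and angle between spacer's own z axis and vertical below 0.08 rad and contact force between spacer and tray above 0.5 N and x of spacer_mid in the frame of tray between -0.05 and 0.05 m and y of spacer_mid in the frame of tray between -0.04 and 0.04 m and linear speed of spacer below 0.02 m/s and contact force between spacer and the fingers below 0.1 N), for 0.2 s.
2. the nut is run down against the body (value of joint nut above 3.67 rad), for 0.2 s.
At the end, for the whole second after the job is handed in: The nut is within 0.10 rad (0.3 mm) of its stop on the body, and the spacer lies at rest flat on the tray floor (tilt under 0.08 rad, its middle within 50 mm lengthways and 40 mm crossways of the tray's centre), released (all of step 1 and value of joint nut above 3.67 rad); the robot touches nothing.
It fails at once if the setting bar's end moved more than 5 mm (distance of bar_end from where it was at the start of the episode above 0.005 m).
It fails at once if the spacer was dropped or slammed into the tray (over 60 N) (contact force between spacer and tray above 60 N).
It fails at once if the steel beaker was shifted over 30 mm or tipped (distance of steel_beaker from where it was at the start of the episode above 0.03 m or angle between steel_beaker's own z axis and vertical above 0.4 rad).
It fails at once if the solvent bottle was shifted over 30 mm or tipped (distance of solvent_bottle from where it was at the start of the episode above 0.03 m or angle between solvent_bottle's own z axis and vertical above 0.4 rad).
It fails at once if the dispersant bottle was shifted over 30 mm or tipped (distance of dispersant_bottle from where it was at the start of the episode above 0.03 m or angle between dispersant_bottle's own z axis and vertical above 0.4 rad).
It also fails if it takes over 72 s, if anything falls off the work surface, if the arm or the gripper's body presses on something with over 40 N, if the wrist force passes 120 N, or if a joint passes its speed limit or range.

### The arm

A 7-joint arm with a two-finger parallel gripper is mounted at the origin on a cart in front of the work surface, level with it; the furniture and walls round the work are solid. World frame = base frame: x ahead of the robot, y to its left, z up, the work surface at z = 0. Lengths are in m, angles in degrees, forces in N, time in s.
With the tool pointing down it reaches from about 0.4 to 0.875 m from the base axis. Payload 4.4 kg.
Tool frame: the origin (TCP) lies midway between the tips of the shut fingers; the grasp point (between the pads) lies 19 mm behind it; z points along the fingers, y is the line along which they close (so a half turn about z gives the same grasp; the last joint's range is limited). The gripper opens to 85 mm and grips with 20 to 120 N. Pads are 22 mm wide; open, the fingers measure 114 mm over their backs; the gripper's body (76 mm by 85 mm) begins 54 mm behind the grasp point. The pads swing forward as they close: fully open they stand 13 mm farther back than shut.
Start: joints at [-79.916, 36.005, 2.206, 86.941, -1.547, 57.084, -1.146], TCP at [0.156, 0.631, 0.231] pointing down, gripper open.
Joint ranges: [-175.42, 175.42], [-21.48, 121.26], [-71.46, 75.88], [10.55, 141.38], [-63.04, 243.04], [13.31, 113.54], [-168.57, 168.57]. Speed limits (degrees/s): [147.25, 147.25, 180, 180, 180, 180, 180].

### API

Orientations are given as [roll, pitch, yaw] about the fixed x, y, z axes, in that order (R = Rz(yaw) Ry(pitch) Rx(roll)).
In Python, from workcell import get_state, cams, order gives the robot as it stands.
- The arm moves only by the tool carry_out, never from a script. Its argument "rows" is one flat list of numbers, 7 for each row, row after row: the turn, a rotation vector about the tool's x, y, z in rad, then the shift along the tool's x, y, z in cm, then the closure, from 0 (fully open) to 1 (shut). A call has 1 to 20 rows; each row is the pose to reach, as a shift and turn from the pose commanded when the call began, along the tool's axes at that moment; what a row does not reach only later rows make up. A row lasts 1/8 s, in which the tool goes at most 62.5 mm and 10.7 degrees, less where a joint would pass 70% of its speed; a pose out of reach is approached as far as the arm can. A call with a gripper value outside its range is refused whole. The fingers move at their own pace and stop on an object; the grip force is fixed at half the most. Time passes only in rows, so rows that repeat a pose let the fingers close. It gives the time, the measured TCP pose, the force, the opening and the grip force at its end, in the units of the state.
- get_state(): the state, without advancing time (a new reading comes with each control period).
- cams.grab_frame(name): name is "scene" or "top"; returns a dict with "image" (384x512x3 uint8, red, green, blue), "z_map" (384x512 float32, m along the optical axis (not along the pixel's ray), 0 where there is no reading), "fovy" (degrees; the focal length in pixels is half the picture's height over the tangent of half this angle, whatever the lens; pixels are square), "cx", "cy" (the principal point, pixels), "world_from_camera" (4x4, takes a point from camera to world coordinates). Camera axes: x right, y down, z forward; pixel columns grow to the right and rows downward; lengths in m; the calibration is good to about 2 mm. A picture is of the moment at which its call begins.
- order.sign_off(): hands the job in; it is judged then, once.
The state is a dict: "time_s": time; "joint_pos": joint angles; "dq": joint speeds; "tau": joint torques, N m; "eef_pos": TCP position; "eef_rot": TCP orientation; "force": force on the tool from outside, world axes, zero at the start; "moment": the same for the moment, N m; "grip_width": finger opening in m; "gripper_force": force on a finger pad.
Only numpy, scipy, OpenCV 4.12 (cv2) and the standard library are available. Lean on these libraries where they do the work, as an engineer would, in place of code of your own. Each camera call takes 0.05 s, during which the arm holds its last target. There are 200 camera calls.

## Working session

There is one attempt and no reset: what is moved stays moved. The work goes in short steps, Python scripts to look and compute and a tool call to move; the robot and the scene stay as the last step left them, time stands still between calls to the robot, and variables do not carry over. Pictures are saved under pics/ and viewed, at most 10 in all, crops included, and the job is handed in when it is done.

Besides the shell and the picture viewer there is one more tool, called after "Call:" as name(argument=value, ...) on one line, values as JSON. carry_out: Moves the arm, as the interface text tells. Its arguments: {"type":"object","properties":{"rows":{"type":"array","items":{"type":"number"}}},"required":["rows"]}

```bash
mkdir -p pics; cat > h.py <<'E'
import numpy as np,cv2
from workcell import get_state,cams,order
def grab(n):
    f=cams.grab_frame(n); return f
def save(f,p,crop=None,s=1):
    im=f["image"][:,:,::-1]
    if crop: im=im[crop[1]:crop[3],crop[0]:crop[2]]
    cv2.imwrite(p,cv2.resize(np.ascontiguousarray(im),None,fx=s,fy=s,interpolation=cv2.INTER_CUBIC))
def cloud(f):
    z=f["z_map"];h,w=z.shape;fl=h/2/np.tan(np.radians(f["fovy"])/2)
    u,v=np.meshgrid(np.arange(w),np.arange(h))
    P=np.stack([(u-f["cx"])/fl*z,(v-f["cy"])/fl*z,z],-1)
    T=np.array(f["world_from_camera"]);W=P@T[:3,:3].T+T[:3,3]
    W[z==0]=np.nan
    return W
E
python3 - <<'E'
from h import *
for n in("top","scene"):
    f=grab(n);save(f,f"pics/{n}1.png",s=1.5);np.savez(f"{n}1.npz",**{k:np.array(v) for k,v in f.items()})
    print(n,f["fovy"],f["cx"],f["cy"],np.round(f["world_from_camera"],3))
print(get_state())
E
```

```text
top 47.311410225351096 257.5109858536867 199.37796141744747 [[ 0.016 -0.982  0.186  0.36 ]
 [-1.    -0.021 -0.023  0.125]
 [ 0.027 -0.186 -0.982  1.35 ]
 [ 0.     0.     0.     1.   ]]
scene 50.97017058378019 253.1447403471173 187.76516390633606 [[ 0.424 -0.704  0.57   0.009]
 [-0.906 -0.326  0.271 -0.2  ]
 [-0.005 -0.631 -0.776  0.899]
 [ 0.     0.     0.     1.   ]]
{'time_s': 0.1, 'joint_pos': array([-79.91678785,  36.05418525,   2.20301537,  86.99035862,
        -1.54725001,  57.08589809,  -1.14483891]), 'dq': array([-0.03834014, -0.11547939,  0.02114703, -0.08030597, -0.14300806,
       -0.07115639, -0.04468427]), 'tau': array([ 2.92297373e-03, -5.64539659e+01,  1.23088818e+00, -1.93977892e+01,
        1.15182847e-02,  5.37152257e-03, -3.13735154e-05]), 'eef_pos': array([0.15546831, 0.63054191, 0.23047423]), 'eef_rot': array([-1.79899245e+02,  1.02152474e-03,  1.66147422e+02]), 'force': array([-0.30389991,  0.78228694, -0.10308906]), 'moment': array([ 0.00937475, -0.00320075, -0.02190606]), 'gripper_force': 0.0, 'grip_width': 0.08530214654780054}
```

View pics/top1.png

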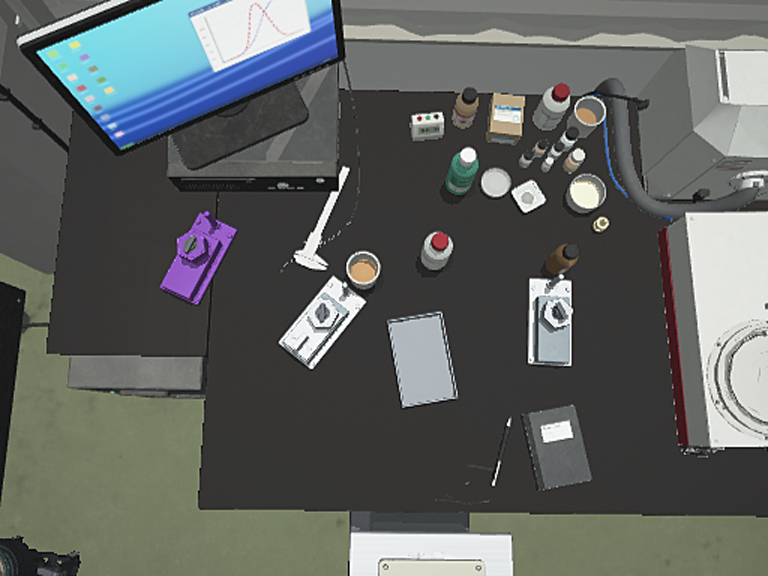

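View pics/scene1.png

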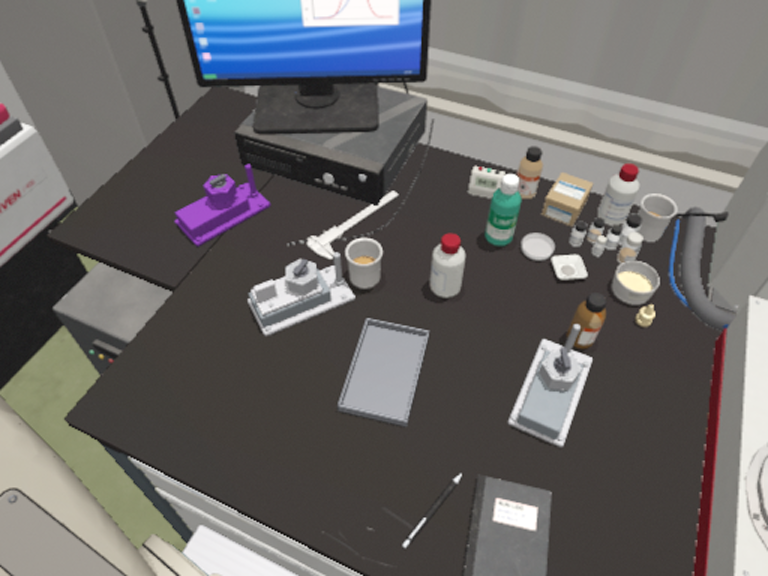

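The top picture shows the stop with the spacer on the left (nut at about 322,314 and rib at about 305,343), with its beaker at 363,268. The tray is at 422,360, the locked stop at 555,315, and the purple look-alike at 195,250.

```bash
cat > m.py <<'E'
from h import *
def rect(p):
    r=cv2.minAreaRect(p.astype(np.float32)*1000); return np.round(r[0],1),np.round(r[1],1),round(r[2],1)
def crop(n,i=1):
    f=dict(np.load(f"{n}{i}.npz"));return f,cloud(f)
E
python3 - <<'E'
from m import *
for n,box,tray in(("top",(180,175,250,250),(255,205,308,275)),("scene",(160,165,238,225),(225,210,290,285))):
    f,W=crop(n)
    hsv=cv2.cvtColor(f["image"],cv2.COLOR_RGB2HSV)
    w=W[box[1]:box[3],box[0]:box[2]].reshape(-1,3)
    print(n,np.histogram(w[:,2],bins=np.arange(-.005,.11,.005)))
    def sel(a,b,lab):
        m=(w[:,2]>a)&(w[:,2]<b);p=w[m]
        print(lab,len(p),np.round(p.mean(0),4),rect(p[:,:2]))
        return p
    sel(.007,.014,"foot")
    sel(.037,.044,"body");sel(.044,.052,"plate")
    p=sel(.07,.1,"high")
    np.save(n+"_hi.npy",p)
    t=W[tray[1]:tray[3],tray[0]:tray[2]].reshape(-1,3);t=t[(t[:,2]>.002)&(t[:,2]<.03)]
    print("tray",len(t),rect(t[:,:2]),np.nanmedian(t[:,2]))
    allw=W[:330]
f,W=crop("top")
# labelled clusters of high points
for n in("top","scene"):
    f,W=crop(n)
    m=((W[...,2]>.066)&(W[...,2]<.15)&(W[...,0]<.75)&(W[...,0]>.3)&(abs(W[...,1])<.6)).astype(np.uint8)
    k,l,s,c=cv2.connectedComponentsWithStats(m)
    for i in range(1,k):
        if s[i,4]>8:
            p=W[l==i];print(n,s[i,4],np.round(c[i]),np.round(p.mean(0),3),np.round(p.max(0),3),rect(p[:,:2]))
E
```

```text
top (array([1761, 1203,  432,  271,   29,   25,  115,  112,  114,  153,  268,
         74,   12,    7,   21,   32,  131,  167,   27,   26,   23,    0]), array([-0.005,  0.   ,  0.005,  0.01 ,  0.015,  0.02 ,  0.025,  0.03 ,
        0.035,  0.04 ,  0.045,  0.05 ,  0.055,  0.06 ,  0.065,  0.07 ,
        0.075,  0.08 ,  0.085,  0.09 ,  0.095,  0.1  ,  0.105]))
foot 522 [0.5846 0.2088 0.01  ] (array([578.8, 234.2]), array([216.5, 221.6]), 83.6)
body 182 [0.5515 0.2263 0.0406] (array([591.9, 203.7]), array([ 65.7, 244.6]), 52.5)
plate 369 [0.533  0.2456 0.0474] (array([581. , 210.9]), array([ 61.8, 209.8]), 51.5)
high 406 [0.571  0.2187 0.0817] (array([585.2, 211.6]), array([ 62.4, 208.2]), 48.8)
tray 1832 (array([492.2,  18.4]), array([213. , 162.6]), 0.9) 0.0048096816989571245
scene (array([ 674, 1673,  305,  363,   85,   78,   67,   74,  125,  162,  298,
        118,   59,   50,   65,   51,   72,  245,   38,   20,   35,    1]), array([-0.005,  0.   ,  0.005,  0.01 ,  0.015,  0.02 ,  0.025,  0.03 ,
        0.035,  0.04 ,  0.045,  0.05 ,  0.055,  0.06 ,  0.065,  0.07 ,
        0.075,  0.
[... 1952 characters left out ...]
cene 32 [225. 172.] [0.625 0.178 0.082] [0.631 0.184 0.093] (array([625.9, 178.4]), array([ 8.6, 10.4]), 52.1)
scene 351 [201. 182.] [0.566 0.218 0.082] [0.599 0.25  0.101] (array([571.9, 221.1]), array([54.6, 58.5]), 0.8)
scene 104 [176. 192.] [0.515 0.262 0.079] [0.532 0.279 0.087] (array([516.5, 263.7]), array([14.7, 35.5]), 49.4)
scene 414 [393. 208.] [ 0.686 -0.261  0.093] [ 0.715 -0.24   0.118] (array([ 680.7, -254.6]), array([45.3, 69.4]), 64.2)
scene 2882 [484. 303.] [ 0.52  -0.48   0.109] [ 0.75  -0.471  0.15 ] (array([ 543.4, -479.1]), array([412.7,   4.8]), 2.0)
scene 412 [374. 243.] [ 0.579 -0.244  0.076] [ 0.612 -0.216  0.099] (array([ 583.6, -244.7]), array([53.8, 58.3]), 10.3)
```

```bash
python3 - <<'E'
from m import *
f,_=crop("top");save(f,"pics/ctop.png",(180,160,260,250),6)
E
```

```text
(no output)
```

View pics/ctop.png

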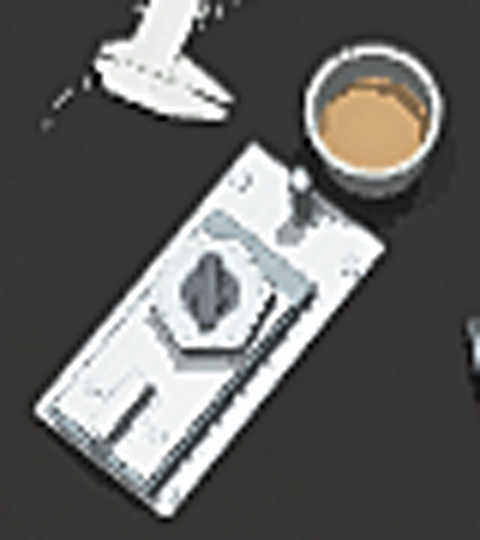

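The crop shows the nut at (210,290), with a flat facing the image's bottom edge. The rib is at (130,415), the post at (300,180) and the beaker at (372,115). The axis comes out at (0.5705, 0.2208), with the pull direction at about 142.4°.

```bash
cat >> h.py <<'E'
from scipy.spatial.transform import Rotation as Ro
def rel(pos,yaw):
    s=get_state();R=Ro.from_euler('xyz',s["eef_rot"],degrees=True);T=Ro.from_euler('xyz',[180,0,yaw],degrees=True)
    print("rot",np.round((R.inv()*T).as_rotvec(),3),"cm",np.round(R.inv().apply(np.array(pos)-s["eef_pos"])*100,2),"now",np.round(s["eef_pos"],4),np.round(s["eef_rot"],2),"F",np.round(s["force"],1),"t",s["time_s"])
E
python3 - <<'E'
from m import *
for n in("top","scene"):
    f,W=crop(n)
    m=(W[...,2]>.012)&(W[...,2]<.022)&(W[...,0]>.36)&(W[...,0]<.62)&(W[...,1]>-.09)&(W[...,1]<.13)
    k,l,s,c=cv2.connectedComponentsWithStats(m.astype(np.uint8),connectivity=8)
    i=1+s[1:,4].argmax();print(n,s[i],rect(W[l==i][:,:2]))
    m=m&(W[...,0]>.38)&(W[...,1]>-.07)&(W[...,1]<.115);print(rect(W[m][:,:2]))
    p=np.load(n+"_hi.npy");p=p[(p[:,2]>.076)&(p[:,2]<.084)&(np.hypot(p[:,0]-.5705,p[:,1]-.2208)<.034)]
    print("nut top z",np.median(p[:,2]),rect(p[:,:2]))
rel([.5155,.2635,.13],142.4)
E
```

```text
top [274 237  31  34  84] (array([428.4, -21.6]), array([ 62.6, 126. ]), 53.1)
(array([491.1,  20.3]), array([179.7, 115.4]), 10.7)
nut top z 0.0806999616492764 (array([570.5, 219.9]), array([51.3, 58.5]), 2.0)
scene [225 212  62  71 428] (array([492.9,  21.2]), array([182.6, 115.6]), 10.9)
(array([492.9,  21.2]), array([182.6, 115.6]), 10.9)
nut top z 0.08177688463881239 (array([572.1, 220.9]), array([54.1, 58.1]), 2.1)
rot [-0.002  0.     0.414] cm [-43.74 -27.    10.1 ] now [0.1555 0.6305 0.2305] [-179.9     0.    166.15] F [-0.3  0.8 -0.1] t 0.1
```

Call:
carry_out(rows=[0, 0, 0.41, -43.7, -27, 10.1, 0, 0, 0, 0.41, -43.7, -27, 10.1, 0, 0, 0, 0.41, -43.7, -27, 10.1, 0, 0, 0, 0.41, -43.7, -27, 10.1, 0, 0, 0, 0.41, -43.7, -27, 10.1, 0, 0, 0, 0.41, -43.7, -27, 10.1, 0, 0, 0, 0.41, -43.7, -27, 10.1, 0, 0, 0, 0.41, -43.7, -27, 10.1, 0, 0, 0, 0.41, -43.7, -27, 10.1, 0, 0, 0, 0.41, -43.7, -27, 10.1, 0, 0, 0, 0.41, -43.7, -27, 10.1, 0, 0, 0, 0.41, -43.7, -27, 10.1, 0, 0, 0, 0.41, -43.7, -27, 10.1, 0, 0, 0, 0.41, -43.7, -27, 10.1, 0])

```text
time_s: 1.85
eef_pos: [0.5149, 0.265, 0.1305]
eef_rot: [180.0, -0.0, 142.7]
force: [0.1, 1.0, 0.3]
grip_width: 0.0853
gripper_force: 0.0
```

```bash
python3 - <<'E'
from h import *
rel([.5155,.2635,.055],142.4); print(get_state()["joint_pos"])
E
```

```text
rot [ 0.    -0.     0.006] cm [-0.14 -0.08  7.55] now [0.5149 0.265  0.1305] [179.99  -0.   142.72] F [0.1 1.  0.3] t 1.85
[-33.41039497  37.6778097    5.3231737  104.10527182  -5.24639784
  38.44249721  27.64485025]
```

Call:
carry_out(rows=[0, 0, 0.006, -0.1, -0.1, 4, 0, 0, 0, 0.006, -0.1, -0.1, 7, 0, 0, 0, 0.006, -0.1, -0.1, 7.5, 0, 0, 0, 0.006, -0.1, -0.1, 7.5, 0.4, 0, 0, 0.006, -0.1, -0.1, 7.5, 0.6, 0, 0, 0.006, -0.1, -0.1, 7.5, 0.75, 0, 0, 0.006, -0.1, -0.1, 7.5, 0.85, 0, 0, 0.006, -0.1, -0.1, 7.5, 1, 0, 0, 0.006, -0.1, -0.1, 7.5, 1, 0, 0, 0.006, -0.1, -0.1, 7.5, 1, 0, 0, 0.006, -0.1, -0.1, 7.5, 1, 0, 0, 0.006, -0.1, -0.1, 7.5, 1])

```text
time_s: 3.35
eef_pos: [0.516, 0.2633, 0.0561]
eef_rot: [179.9, 0.0, 142.3]
force: [-0.4, -0.8, 6.8]
grip_width: 0.0111
gripper_force: 59.8
```

```bash
python3 - <<'E'
from h import *
f=grab("scene");save(f,"pics/s2.png",(150,60,290,260),3);rel([.5155,.2635,.055],142.4)
E
```

```text
rot [ 0.001  0.    -0.001] cm [ 0.05 -0.02  0.11] now [0.516  0.2633 0.0561] [1.7992e+02 3.0000e-02 1.4232e+02] F [-1.   0.3  6.4] t 3.4
```

View pics/s2.png

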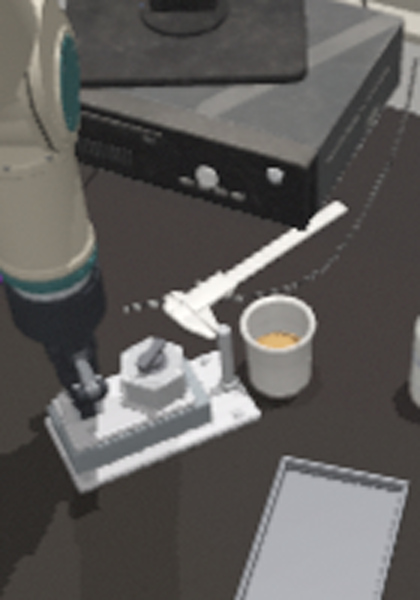

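The picture shows the fingers holding the rib at (88,390), with everything else in place. Next I draw the spacer out along tool +x.

Call:
carry_out(rows=[0, 0, 0, 0.3, 0, -0.05, 1, 0, 0, 0, 1, 0, -0.05, 1, 0, 0, 0, 2, 0, -0.05, 1, 0, 0, 0, 3, 0, -0.05, 1, 0, 0, 0, 4, 0, -0.05, 1, 0, 0, 0, 5, 0, -0.05, 1, 0, 0, 0, 6, 0, -0.05, 1, 0, 0, 0, 7, 0, -0.05, 1, 0, 0, 0, 8, 0, -0.05, 1, 0, 0, 0, 8.5, 0, -0.05, 1, 0, 0, 0, 8.5, 0, -0.05, 1])

```text
time_s: 4.78
eef_pos: [0.4469, 0.3158, 0.0558]
eef_rot: [-180.0, -0.1, 142.4]
force: [-1.1, 1.0, 5.9]
grip_width: 0.0108
gripper_force: 59.9
```

```bash
python3 - <<'E'
from h import *
rel([.5155-.7923*.085,.2635+.6101*.085,.15],142.4)
E
```

```text
rot [-0.001 -0.002 -0.   ] cm [-0.11  0.04 -9.42] now [0.4469 0.3158 0.0558] [-1.7997e+02 -9.0000e-02  1.4238e+02] F [-1.1  1.   5.9] t 4.775
```

Call:
carry_out(rows=[0, 0, 0, 0, 0, -2, 1, 0, 0, 0, 0, 0, -5, 1, 0, 0, 0, 0, 0, -7, 1, 0, 0, 0, 0, 0, -7, 1])

```text
time_s: 5.28
eef_pos: [0.4473, 0.3156, 0.1261]
eef_rot: [180.0, -0.1, 142.4]
force: [-0.4, 0.5, -2.0]
grip_width: 0.0111
gripper_force: 58.9
```

```bash
python3 - <<'E'
from h import *
rel([.455,.014,.10],190.8)
E
```

```text
rot [ 0.001 -0.001 -0.846] cm [-19.04 -23.41   2.58] now [0.4473 0.3156 0.1261] [ 1.7999e+02 -8.0000e-02  1.4235e+02] F [-0.4  0.5 -2. ] t 5.275
```

Call:
carry_out(rows=[0, 0, -0.12, -2.7, -3.35, 0, 1, 0, 0, -0.24, -5.4, -6.7, 0, 1, 0, 0, -0.36, -8.1, -10.05, 0.5, 1, 0, 0, -0.48, -10.8, -13.4, 1, 1, 0, 0, -0.6, -13.6, -16.7, 1.5, 1, 0, 0, -0.72, -16.3, -20, 2, 1, 0, 0, -0.8, -18, -22, 2.5, 1, 0, 0, -0.845, -19, -23.4, 2.6, 1, 0, 0, -0.845, -19, -23.4, 2.6, 1, 0, 0, -0.845, -19, -23.4, 2.6, 1, 0, 0, -0.845, -19, -23.4, 2.6, 1])

```text
time_s: 6.65
eef_pos: [0.4553, 0.0149, 0.0996]
eef_rot: [180.0, -0.0, -169.2]
force: [-0.1, 0.1, -1.6]
grip_width: 0.0108
gripper_force: 58.8
```

```bash
python3 - <<'E'
from h import *
f=grab("scene");save(f,"pics/s3.png",(150,130,330,310),3);rel([.455,.014,.020],190.8)
print(get_state()["grip_width"])
E
```

```text
rot [ 0.001 -0.     0.   ] cm [ 0.05 -0.07  7.97] now [0.4554 0.0147 0.0997] [ 179.97   -0.   -169.18] F [ 0.2 -1.  -2.1] t 6.7
0.011070198608940596
```

View pics/s3.png

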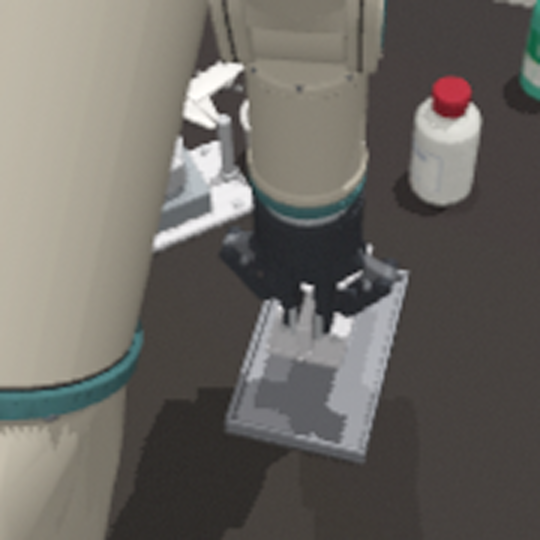

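The spacer is held level at (310,310), inside the tray outline. I lower it gently.

Call:
carry_out(rows=[0, 0, 0, 0, 0, 2.5, 1, 0, 0, 0, 0, 0, 5, 1, 0, 0, 0, 0, 0, 6.5, 1, 0, 0, 0, 0, 0, 7.2, 1, 0, 0, 0, 0, 0, 7.5, 1, 0, 0, 0, 0, 0, 7.7, 1, 0, 0, 0, 0, 0, 7.8, 1, 0, 0, 0, 0, 0, 7.9, 1, 0, 0, 0, 0, 0, 7.95, 1, 0, 0, 0, 0, 0, 8, 1, 0, 0, 0, 0, 0, 8, 1])

```text
time_s: 8.07
eef_pos: [0.4555, 0.0136, 0.0201]
eef_rot: [-180.0, 0.0, -169.3]
force: [0.0, 0.3, 4.0]
grip_width: 0.0111
gripper_force: 59.5
```

Call:
carry_out(rows=[0, 0, 0, 0, 0, 0, 0.8, 0, 0, 0, 0, 0, 0, 0.6, 0, 0, 0, 0, 0, 0, 0.5, 0, 0, 0, 0, 0, 0, 0.5, 0, 0, 0, 0, 0, 0, 0.5, 0, 0, 0, 0, 0, -2, 0.5, 0, 0, 0, 0, 0, -6, 0.3, 0, 0, 0, 0, 0, -11, 0, 0, 0, 0, 0, 0, -13, 0, 0, 0, 0, 0, 0, -13, 0])

```text
time_s: 9.32
eef_pos: [0.4565, 0.0134, 0.1512]
eef_rot: [-180.0, 0.2, -169.3]
force: [0.5, 0.0, 0.2]
grip_width: 0.085
gripper_force: 0.0
```

```bash
python3 - <<'E'
from m import *
f=grab("top");np.savez("top2.npz",**{k:np.array(v) for k,v in f.items()});save(f,"pics/t4.png",(170,160,320,280),4)
p=np.load("scene_hi.npy")
rel([.571,.2205,.15],211.5)
E
```

```text
rot [-0.001  0.001 -0.363] cm [-15.18  18.22   0.02] now [0.4556 0.0133 0.1501] [-1.7998e+02  6.0000e-02 -1.6931e+02] F [ 0.2  0.6 -0.4] t 9.375
```

View pics/t4.png

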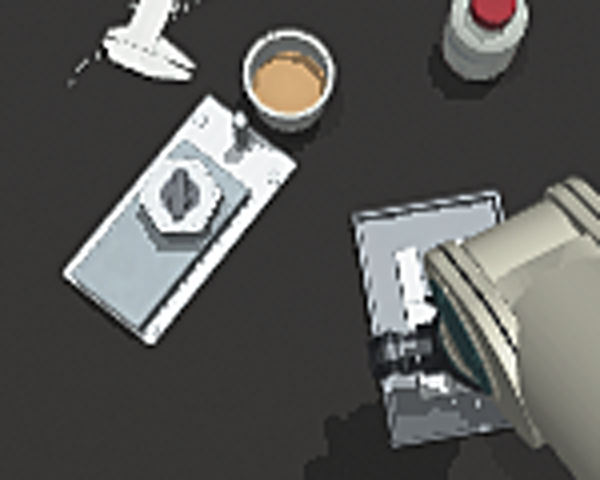

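The spacer lies in the tray, white slot end at (410,290), and the gripper is clear of it. The nut is unchanged, with its centre at about (180,200). Next the nut.

Call:
carry_out(rows=[0, 0, -0.06, -2.5, 3, 0, 0, 0, 0, -0.12, -5, 6, 0, 0, 0, 0, -0.18, -7.5, 9, 0, 0, 0, 0, -0.24, -10, 12, 0, 0, 0, 0, -0.3, -12.5, 15, 0, 0, 0, 0, -0.34, -14.2, 17, 0, 0, 0, 0, -0.363, -15.2, 18.2, 0, 0, 0, 0, -0.363, -15.2, 18.2, 0, 0, 0, 0, -0.363, -15.2, 18.2, 0, 0, 0, 0, -0.363, -15.2, 18.2, 0, 0])

```text
time_s: 10.62
eef_pos: [0.5707, 0.2192, 0.1497]
eef_rot: [-180.0, -0.1, -148.6]
force: [0.1, 0.7, -0.8]
grip_width: 0.0854
gripper_force: 0.0
```

```bash
python3 - <<'E'
from h import *
rel([.571,.2205,.055],211.5);print(get_state()["joint_pos"])
f=grab("scene");W=cloud(f)
w=W[150:280,200:300].reshape(-1,3)
import numpy as np
m=(abs(w[:,0]-.491)<.11)&(abs(w[:,1]-.02)<.08)
print(np.histogram(w[m,2],bins=np.arange(0,.06,.004)))
p=w[m&(w[:,2]>.008)&(w[:,2]<.0145)];print(cv2.minAreaRect(p[:,:2].astype(np.float32)*1000),np.median(p,0))
p=w[m&(w[:,2]>.03)&(w[:,2]<.06)];print(p.mean(0))
E
```

```text
rot [-0.001 -0.001 -0.001] cm [-0.1   0.1   9.47] now [0.5707 0.2192 0.1497] [-1.7996e+02 -5.0000e-02 -1.4856e+02] F [ 0.1  0.7 -0.8] t 10.625
[ -5.79319032  41.01693482 -29.51633496  97.31901932  25.61321408
  48.56748729  74.89535956]
(array([1354, 1110,  373,  543,  288,   53,    8,    3,    7,   10,    6,
         38,   27,    0]), array([0.   , 0.004, 0.008, 0.012, 0.016, 0.02 , 0.024, 0.028, 0.032,
       0.036, 0.04 , 0.044, 0.048, 0.052, 0.056]))
((492.9521789550781, 20.154869079589844), (181.49679565429688, 115.19705200195312), 11.702990531921387) [0.48793299 0.01630803 0.01208055]
[0.45287916 0.01181482 0.0446198 ]
```

Call:
carry_out(rows=[0, 0, 0, -0.1, 0.1, 4, 0, 0, 0, 0, -0.1, 0.1, 8, 0, 0, 0, 0, -0.1, 0.1, 9.5, 0, 0, 0, 0, -0.1, 0.1, 9.5, 0, 0, 0, 0, -0.1, 0.1, 9.5, 0.2, 0, 0, 0, -0.1, 0.1, 9.5, 0.3, 0, 0, 0, -0.1, 0.1, 9.5, 0.5, 0, 0, 0, -0.1, 0.1, 9.5, 0.6, 0, 0, 0, -0.1, 0.1, 9.5, 0.6, 0, 0, 0, -0.1, 0.1, 9.5, 0.6])

```text
time_s: 11.92
eef_pos: [0.5718, 0.2232, 0.0567]
eef_rot: [180.0, 0.1, -148.5]
force: [-2.0, -0.4, 6.9]
grip_width: 0.0533
gripper_force: 61.1
```

```bash
python3 - <<'E'
from h import *
rel([.571,.2205,.055],211.5);print(get_state()["joint_pos"],get_state()["moment"])
E
```

```text
rot [0.    0.003 0.001] cm [ 0.21 -0.18  0.17] now [0.5718 0.2232 0.0567] [ 1.7999e+02  1.5000e-01 -1.4846e+02] F [-2.  -0.4  6.9] t 11.925
[ -8.65186869  48.07816373 -25.26903553 100.13648923  30.55481325
  38.59969175  70.66432271] [-0.01327504  0.32001251 -0.05979847]
```

Call:
carry_out(rows=[0, 0, 0.05, 0, 0.15, 0.02, 0.6, 0, 0, 0.15, 0, 0.15, 0.05, 0.6, 0, 0, 0.3, 0, 0.15, 0.1, 0.6, 0, 0, 0.45, 0, 0.15, 0.14, 0.6, 0, 0, 0.6, 0, 0.15, 0.19, 0.6, 0, 0, 0.75, 0, 0.15, 0.24, 0.6, 0, 0, 0.9, 0, 0.15, 0.29, 0.6, 0, 0, 1.05, 0, 0.15, 0.33, 0.6, 0, 0, 1.2, 0, 0.15, 0.38, 0.6, 0, 0, 1.35, 0, 0.15, 0.43, 0.6, 0, 0, 1.5, 0, 0.15, 0.48, 0.6, 0, 0, 1.5, 0, 0.15, 0.48, 0.6])

```text
time_s: 13.42
eef_pos: [0.5715, 0.2217, 0.0518]
eef_rot: [180.0, 0.1, 125.4]
force: [-0.3, -4.1, 9.3]
grip_width: 0.053
gripper_force: 61.1
```

```bash
python3 - <<'E'
from h import *
rel([.571,.2215,.050],211.5-86-98);s=get_state();print(s["joint_pos"],s["moment"],s["grip_width"],s["gripper_force"])
E
```

```text
rot [3.000e-03 1.000e-03 1.709e+00] cm [ 0.02 -0.05  0.18] now [0.5715 0.2217 0.0518] [1.7997e+02 1.5000e-01 1.2543e+02] F [-0.3 -4.1  9.3] t 13.425
[-22.42767419  46.29559107  -2.39938272 100.72160579   3.4409879
  32.99872105   8.46191351] [-0.92430979  0.27762868 -0.17057393] 0.05302014511344597 61.06902837753296
```

Call:
carry_out(rows=[0, 0, 0.05, 0, 0, 0, 0.6, 0, 0, 0.15, 0, 0, 0.02, 0.6, 0, 0, 0.3, 0, 0, 0.06, 0.6, 0, 0, 0.45, 0, 0, 0.11, 0.6, 0, 0, 0.6, 0, 0, 0.16, 0.6, 0, 0, 0.75, 0, 0, 0.2, 0.6, 0, 0, 0.9, 0, 0, 0.25, 0.6, 0, 0, 1.05, 0, 0, 0.3, 0.6, 0, 0, 1.2, 0, 0, 0.35, 0.6, 0, 0, 1.35, 0, 0, 0.4, 0.6, 0, 0, 1.5, 0, 0, 0.45, 0.6, 0, 0, 1.65, 0, 0, 0.5, 0.6, 0, 0, 1.75, 0, 0, 0.53, 0.6, 0, 0, 1.8, 0, 0, 0.53, 0.6, 0, 0, 1.8, 0, 0, 0.53, 0.6])

```text
time_s: 15.3
eef_pos: [0.5699, 0.222, 0.0461]
eef_rot: [180.0, 0.1, 22.4]
force: [-3.6, -4.5, 9.3]
grip_width: 0.0529
gripper_force: 61.2
```

```bash
python3 - <<'E'
from h import *
rel([.571,.2215,.046],22);s=get_state();print(s["joint_pos"],s["moment"],s["grip_width"],s["gripper_force"])
E
```

```text
rot [0.    0.001 0.007] cm [0.09 0.09 0.01] now [0.5699 0.222  0.0461] [1.800e+02 8.000e-02 2.239e+01] F [-3.6 -4.5  9.3] t 15.3
[-38.42665555  49.46069158  24.24306703 101.40628756 -31.89571614
  36.18781868 -63.02663523] [-0.84506585  0.74166203 -0.11900726] 0.05285725951554209 61.17831230163574
```

Turn on slowly until the moment shows the stop.

Call:
carry_out(rows=[0, 0, 0.04, 0, 0, 0, 0.6, 0, 0, 0.08, 0, 0, 0.01, 0.6, 0, 0, 0.12, 0, 0, 0.02, 0.6, 0, 0, 0.15, 0, 0, 0.03, 0.6, 0, 0, 0.15, 0, 0, 0.03, 0.6, 0, 0, 0.15, 0, 0, 0.03, 0.6])

```text
time_s: 16.05
eef_pos: [0.5698, 0.2222, 0.0457]
eef_rot: [180.0, 0.1, 13.9]
force: [-3.6, -4.4, 7.8]
grip_width: 0.0529
gripper_force: 62.2
```

```bash
python3 - <<'E'
from h import *
rel([.571,.2215,.046],22);s=get_state();print(s["joint_pos"],s["moment"],s["grip_width"],s["gripper_force"])
E
```

```text
rot [ 0.     0.002 -0.141] cm [ 0.1   0.1  -0.03] now [0.5698 0.2222 0.0457] [1.7999e+02 9.0000e-02 1.3920e+01] F [-3.6 -4.4  7.8] t 16.05
[-39.67285298  49.98400468  26.41653887 101.44448348 -34.52206522
  36.96119584 -69.2142113 ] [-0.81753444  0.71944508  0.33099198] 0.05286370753220551 62.24218726158142
```

Call:
carry_out(rows=[0, 0, 0.03, 0, 0, 0, 0.6, 0, 0, 0.06, 0, 0, 0, 0.6, 0, 0, 0.09, 0, 0, 0, 0.6, 0, 0, 0.09, 0, 0, 0, 0.6, 0, 0, 0.09, 0, 0, 0, 0.6])

```text
time_s: 16.68
eef_pos: [0.5697, 0.2223, 0.0456]
eef_rot: [179.9, 0.1, 9.2]
force: [-3.4, -5.6, 7.3]
grip_width: 0.0532
gripper_force: 67.2
```

```bash
python3 - <<'E'
from h import *
rel([.571,.2215,.046],22);s=get_state();print(s["joint_pos"],s["moment"],s["grip_width"],s["gripper_force"])
E
```

```text
rot [ 0.002  0.002 -0.223] cm [ 0.11  0.1  -0.04] now [0.5697 0.2223 0.0456] [1.799e+02 1.000e-01 9.210e+00] F [-3.4 -5.6  7.3] t 16.675
[-40.4525918   50.31375787  27.71247615 101.43676567 -35.88703605
  37.4652875  -72.78876778] [-0.96262049  0.67249826  2.25196479] 0.05318703303393295 67.18551110476255
```

The moment rose to 2.25 N·m, so the nut is at its stop. I ease off slightly, release and rise.

Call:
carry_out(rows=[0, 0, -0.04, 0, 0, 0, 0.6, 0, 0, -0.04, 0, 0, 0, 0.3, 0, 0, -0.04, 0, 0, 0, 0, 0, 0, -0.04, 0, 0, 0, 0, 0, 0, -0.04, 0, 0, 0, 0, 0, 0, -0.04, 0, 0, 0, 0, 0, 0, -0.04, 0, 0, -3, 0, 0, 0, -0.04, 0, 0, -7, 0, 0, 0, -0.04, 0, 0, -12, 0, 0, 0, -0.04, -6, 0, -15, 0, 0, 0, -0.04, -12, 0, -15, 0, 0, 0, -0.04, -15, 0, -15, 0, 0, 0, -0.04, -15, 0, -15, 0])

```text
time_s: 18.3
eef_pos: [0.4196, 0.2007, 0.1946]
eef_rot: [-179.9, 0.1, 11.0]
force: [0.0, -0.1, -0.8]
grip_width: 0.0855
gripper_force: 0.0
```

```bash
python3 - <<'E'
from m import *
for n in("top","scene"):
    f=grab(n);W=cloud(f);w=W.reshape(-1,3)
    p=w[(w[:,2]>.055)&(w[:,2]<.09)&(np.hypot(w[:,0]-.5705,w[:,1]-.2215)<.035)]
    q=p[(p[:,2]>.066)&(p[:,2]<.074)]
    if len(q)>20:print(n,"nut z",len(q),np.median(q[:,2]),rect(q[:,:2]))
    save(f,f"pics/{n}9.png",(150,130,350,300),3)
    m=(abs(w[:,0]-.491)<.11)&(abs(w[:,1]-.02)<.08)&(w[:,2]>.035)&(w[:,2]<.06);print(w[m].mean(0))
print(get_state()["force"])
E
```

```text
top nut z 186 0.0699013211918772 (array([570.6, 220.4]), array([51.7, 58.6]), 46.6)
[0.45368222 0.0124509  0.04553399]
scene nut z 138 0.07087988633002323 (array([571.4, 208.3]), array([34. , 56.5]), 89.4)
[0.45322679 0.0121533  0.04609078]
[1.35891949 0.70542897 0.0376809 ]
```

View pics/top9.png

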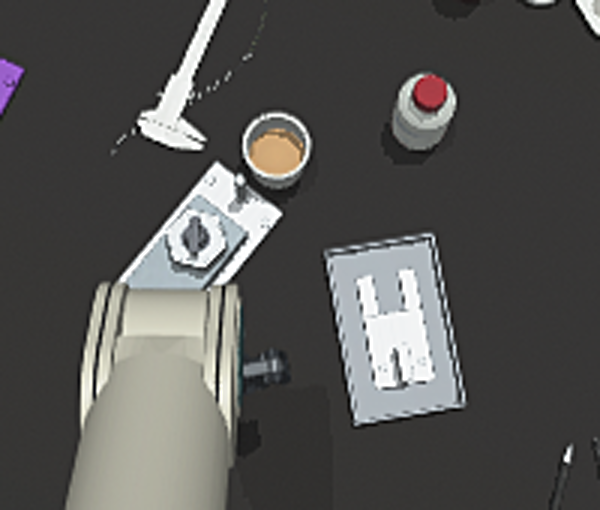

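View pics/scene9.png

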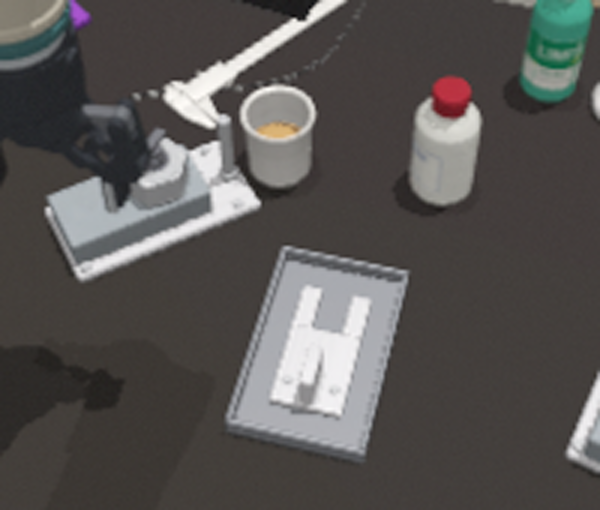

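The spacer lies flat in the tray in both views, at about (398,330) in the top one. The nut top is at 70 mm and its angle of 46.6° matches the 46.4° expected at the stop. Beaker, bottle and bar are in place.

```bash
python3 -c "
from workcell import order
print(order.sign_off())"
```

```text
the job is handed in; nothing more can be done
None
```

The spacer lies flat in the grey tray, the nut is run down tight against the body, the setting bar and bystanders look unmoved in the last pictures, and the job is handed in (about 18 s of 72 s used; no verdict was returned).

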